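# Crank up the laptop riser

## Robot

A 7-joint arm with a two-finger parallel gripper is mounted at the origin on the work surface. World frame = base frame: x ahead of the robot, y to its left, z up, the work surface at z = 0. Lengths are in mm, angles in rad, forces in N, time in s.
With the tool pointing down it reaches from about 425 to 925 mm from the base axis. Payload 6.8 kg.
Tool frame: the origin (TCP) lies between the finger pads; the fingertips stand 22 mm ahead of it and the grasp point (between the pads) lies 3 mm ahead of it; z points along the fingers, y is the line along which they close (so a half turn about z gives the same grasp; the last joint's range is limited). The gripper opens to 85 mm and grips with 20 to 120 N. Pads are 22 mm wide; open, the fingers measure 114 mm over their backs; the gripper's body (76 mm by 85 mm) begins 54 mm behind the grasp point. The pads swing forward as they close: fully open they stand 13 mm farther back than shut.
Start: joints at [-1.217, 0.477, 0.022, 1.555, -0.011, 1.109, -0.083], TCP at [300.752, 604.313, 253.308] pointing down, gripper open.
Joint ranges: [-2.96, 2.96], [-0.34, 2.1], [-1.41, 1.46], [0.24, 2.44], [-1.37, 4.51], [0.17, 1.92], [-2.96, 2.96]. Speed limits (rad/s): [2.39, 2.39, 3.14, 3.14, 3.14, 3.14, 3.14].

## Interface

Orientations are given as a unit quaternion [x, y, z, w].
In Python, from workcell import r, cams gives the robot as it stands.
- The arm moves only by the tool play_rows, never from a script. Its argument "plan" is a list of rows, each a list of 7 numbers: the shift along the tool's x, y, z in m, then the turn, a rotation vector about the tool's x, y, z in degrees, then the gripper command: -1 is fully open, 1 is shut, values between are in proportion. In form: [[x, y, z, rx, ry, rz, gripper], ...]. A call has 1 to 20 rows; each row is the pose to reach, as a shift and turn from the pose commanded when the call began, along the tool's axes at that moment; what a row does not reach only later rows make up. A row lasts 1/8 s, in which the tool goes at most 62.5 mm and 10.7 degrees, less where a joint would pass 70% of its speed; a pose out of reach is approached as far as the arm can. A call with a gripper value outside its range is refused whole. The fingers move at their own pace and stop on an object; "newtons" is the grip in N (left out, the last holds). Time passes only in rows, so rows that repeat a pose let the fingers close. It gives the time, the measured TCP pose, the force, the opening and the grip force at its end, in the units of the state.
- r.state(): the state, without advancing time (a new reading comes with each control period).
- cams.get_image(name): name is "scene" or "top"; returns (picture, depth): 480x640x3 uint8, blue, green, red; 480x640 float32, mm along the optical axis (not along the pixel's ray), 0 where there is no reading.
- cams.camera_params(name): a dict with "camera_matrix" (3x3 intrinsics, pixels), "D" ([k1, k2, p1, p2, k3] as OpenCV has them; the pictures are not rectified), "origin" and "attitude" of the camera in the world. Camera axes: x right, y down, z forward; pixel columns grow to the right and rows downward; lengths in mm; the calibration is good to about 2 mm. A picture is of the moment at which its call begins. camera_params takes no time and is no camera call.
- r.close_job(): hands the job in; it is judged then, once.
The state is a dict: "time_s": time; "joint_pos": joint angles; "dq": joint speeds; "joint_efforts": joint torques, N m; "tcp_pos": TCP position; "eef_rot": TCP orientation; "ft_force": force on the tool from outside, world axes, zero at the start; "wrist_torque": the same for the moment, N m; "width": finger opening in mm; "grip_force": force on a finger pad.
Only numpy, scipy, OpenCV 4.12 (cv2) and the standard library are available. Lean on these libraries where they do the work, as an engineer would, in place of code of your own. Each camera call takes 0.05 s, during which the arm holds its last target. There are 200 camera calls.

## Task

Take the loose crank out of the pencil tray, ease it fully home onto the riser's slanting square shaft, then wind it gently clockwise (seen from the crank's outer end) two full turns so the laptop platform goes up. Never wrench or force the delicate shaft; at the end leave the crank fully home on it, let go, and keep the other things on the desk where they stand.

Things in the scene. Friction and masses are not known exactly. Their poses are not given: they have to be found in the camera images.
- riser: Fixed hand-cranked laptop riser. Origin on the desk, straight under the foot of its square shaft, which is 95 mm up; x points from the sloping white gearbox (front) back to the platform. The shaft leans 30 degrees from vertical towards -x. Gearbox 100 mm wide, its sloping top 8 mm below the shaft's foot. Platform 190 x 250 mm, centred 225 mm behind the origin, top 72 to 115 mm up.
- shaft (a joint): Angle of the square shaft, rad, 0 to 25 (starts between 0 and 1.6), growing clockwise as seen from its free end (looking down its axis at the gearbox). One turn clockwise lifts the platform 15 mm. Needs about 0.1 N m (2 N at the crank's grip), stays where it is left. Delicate: the crank may press on it with at most 80 N, so the grip must be led on a true circle.
- shaft_seat (a point): Foot of the 12 x 12 mm brass shaft, on its axis, on the face of its round 38 mm shoulder, where the crank's hub bottoms. z points outwards along the shaft; x and y are normal to its flat sides and turn with it. Square part 20 mm long, then an 8 mm long square taper to a 6 mm tip: it stands 28 mm out of the shoulder.
- platform_top (a point): Centre of the top of the closed laptop (170 x 235 mm) on the riser's platform; rises straight up 15 mm per turn of the shaft.
- tray: Fixed walnut pencil tray, 220 x 110 mm (long along its x), walls 14 mm high and 6 mm thick, floor 6 mm above the desk. Origin: centre of its underside. The crank lies in it.
- crank: Loose crank, 120-220 g, lying flat in the tray, grip up. Origin: on the hub's axis, in the underside. z: along the hub, up as it lies; x: from hub to grip. Dark hub 28 x 28 mm square, 40 mm high, sides along x and y, with a 15 x 15 mm square hole right through: fits the shaft at any of four quarter turns, 15 degrees of play. Arm 18 mm wide, 8 mm thick, flush with the underside, to x = 70 mm.
- grip_mid (a point): Middle of the crank's orange round grip: 18 mm diameter, 38 mm long, parallel to the hub, from 10 to 48 mm above the crank's underside (this point 29 mm above it, 60 mm from the hub's axis). It spins freely about its own axis on the arm.
- tumbler: Loose frosted glass tumbler, 76 mm diameter, 100 mm high. Origin: centre of its foot. Bystander.
- punch: Loose red hole punch with a press lever, 75 x 110 mm, 62 mm high. Origin: centre of its underside. Bystander.
- bell: Loose chrome desk bell on a black foot, 84 mm diameter, 64 mm high. Origin: centre of its underside. Bystander.
- bamboo_box: Loose closed bamboo box, 122 x 92 mm, 65 mm high. Origin: centre of its underside. Bystander.
Not all that is in view belongs to the job. There is more than one size of the crank; the one meant has the size given above.

How it is judged (in metres and radians):
On the way, in this order (a step that is already met when the one before it is completed fails the run):
1. crank fully home on the square shaft, before any winding (distance between crank and shaft_seat below 0.006 m and angle between the z axis of crank and the z axis of shaft_seat, either way round below 0.12 rad and distance of platform_top from where it was at the start of the episode below 0.005 m), for 0.2 s.
2. wound one turn with the crank still home (distance between crank and shaft_seat below 0.008 m and distance of platform_top from where it was at the start of the episode above 0.015 m).
At the end, for the whole second after the job is handed in: The platform stands 26.3 to 33.7 mm higher than at the start (two turns, give or take a quarter), the crank still fully home on the shaft (within 6 mm of its seat, axes within 0.12 rad), released and at rest (distance of platform_top from where it was at the start of the episode between 0.0263 and 0.0337 m and distance between crank and shaft_seat below 0.006 m and angle between the z axis of crank and the z axis of shaft_seat, either way round below 0.12 rad and linear speed of crank below 0.02 m/s); the robot touches nothing.
It fails at once if the crank presses on the riser or its shaft with more than 80 N (contact force between crank and riser above 80 N).
It fails at once if another thing on the desk is pushed more than 15 mm (distance of any of tumbler, punch, bell, bamboo_box from where it was at the start of the episode above 0.015 m).
It also fails if it takes over 70 s, if anything falls off the work surface, if the arm or the gripper's body presses on something with over 40 N, if the wrist force passes 120 N, or if a joint passes its speed limit or range.

## Working session

There is one attempt and no reset: what is moved stays moved. The work goes in short steps, Python scripts to look and compute and a tool call to move; the robot and the scene stay as the last step left them, time stands still between calls to the robot, and variables do not carry over. Pictures are saved under pics/ and viewed, at most 10 in all, crops included, and the job is handed in when it is done.

Besides the shell and the picture viewer there is one more tool, called after "Request:" by a JSON object that holds its "api" and its "payload", one argument or row to a line. play_rows: Moves the arm, as the interface text tells. Its arguments: {"type":"object","properties":{"plan":{"type":"array"},"newtons":{"type":"number"}},"required":["plan"]}

```bash
mkdir -p pics; ls; cat > h.py <<'E'
import numpy as np, cv2
from scipy.spatial.transform import Rotation as R
from workcell import r, cams
def look(n):
    im,d=cams.get_image(n); np.savez('last_%s.npz'%n,im=im,d=d); return im,d
def cam(n):
    p=cams.camera_params(n); K=np.array(p['camera_matrix'],float).reshape(3,3);D=np.array(p['D'],float)
    a=np.array(p['attitude'],float); M=R.from_quat(a).as_matrix() if a.size==4 else a.reshape(3,3)
    return K,D,np.array(p['origin'],float),M
def ray(n,u,v):
    K,D,o,M=cam(n); q=cv2.undistortPoints(np.array([[[u,v]]],float),K,D)[0,0]
    return o,M@np.array([q[0],q[1],1])
def pt(n,u,v,d):   # with depth
    o,w=ray(n,u,v); return o+w*d
def atz(n,u,v,z):
    o,w=ray(n,u,v); return o+w*(z-o[2])/w[2]
def proj(n,P):
    K,D,o,M=cam(n); return cv2.projectPoints((np.atleast_2d(P)-o)@M,np.zeros(3),np.zeros(3),K,D)[0][:,0]
E
python3 - <<'E'
from h import *
for n in('scene','top'):
    im,d=look(n); cv2.imwrite('pics/%s0.png'%n,im); print(cams.camera_params(n))
print(r.state())
E
```

```text
pics
{'camera_matrix': array([[622.41897528,   0.        , 317.82385103],
       [  0.        , 622.41897528, 236.85673451],
       [  0.        ,   0.        ,   1.        ]]), 'D': array([-0.12490426,  0.        ,  0.        ,  0.        ,  0.        ]), 'origin': array([1841.6415549 ,  307.58593301,  909.62624296]), 'attitude': array([ 0.53776497,  0.6919745 , -0.37270883, -0.3050709 ])}
{'camera_matrix': array([[613.22349663,   0.        , 317.1288525 ],
       [  0.        , 613.22349663, 236.90310783],
       [  0.        ,   0.        ,   1.        ]]), 'D': array([0.00887965, 0.        , 0.        , 0.        , 0.        ]), 'origin': array([ 490.92225822,   22.89554195, 1385.77133198]), 'attitude': array([-0.70585266,  0.70749652, -0.02445002,  0.02495786])}
{'time_s': 0.1, 'joint_pos': array([-1.21709243,  0.4777248 ,  0.02234447,  1.55638959, -0.01150776,
        1.10931298, -0.08310286]), 'dq': array([-2.12374362e-05, -2.38233667e-03,  2.78796917e-03, -2.02435946e-03,
       -1.02340166e-03,  7.64897657e-04,  8.77355441e-04]), 'joint_efforts': array([ 5.04709227e-03, -5.97754955e+01,  1.61373485e+00, -2.81953830e+01,
        1.27875686e-02,  5.03075935e-03,  4.62387078e-06]), 'tcp_pos': array([300.53153972, 603.82186708, 252.40238313]), 'eef_rot': array([ 2.28849847e-01,  9.73461360e-01, -8.42246287e-04, -1.36888789e-04]), 'ft_force': array([ 0.15310782, -0.03847334,  0.30373494]), 'wrist_torque': array([-0.04999618,  0.05790195, -0.02727411]), 'grip_force': 0.0, 'width': 85.54503593138509}
```

View pics/top0.png

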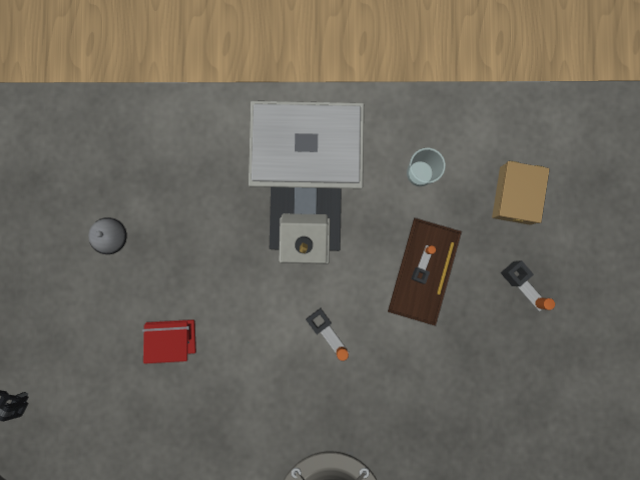

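View pics/scene0.png

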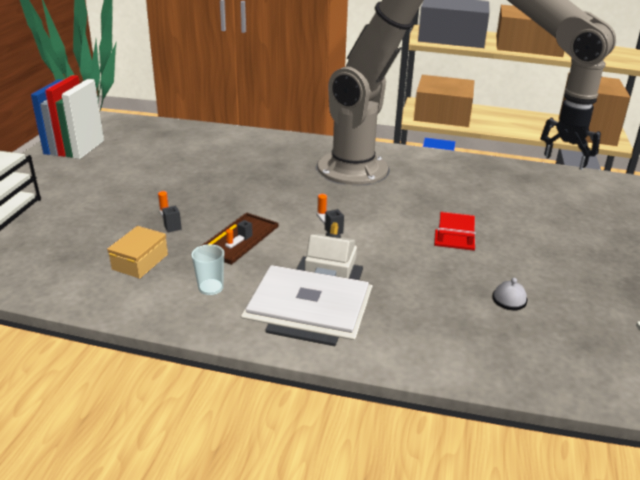

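The top picture shows three cranks: in the tray at (425,263), and larger ones at (328,335) and (528,285). The tray crank fits: its hub-to-grip distance is about 27 px ≈ 60 mm. The others are about 45 px. I'll confirm that in an enlarged crop together with the shaft.

```bash
python3 - <<'E'
from h import *
im=np.load('last_top.npz')['im']; d=np.load('last_top.npz')['d']
a=cv2.resize(im[215:325,385:465],None,fx=5,fy=5,interpolation=cv2.INTER_CUBIC)
b=cv2.resize(im[210:270,270:335],None,fx=6,fy=6,interpolation=cv2.INTER_CUBIC)
o=np.zeros((550,790,3),np.uint8); o[:550,:400]=a; o[:360,400:790]=b
cv2.imwrite('pics/crop0.png',o)
np.set_printoptions(precision=0,suppress=True,linewidth=200)
print(1385.8-d[240:290:2,410:440:2]); print(1385.8-d[228:262:2,276:334:3])
# scene: shaft/gearbox
E
```

```text
[[10.  3.  4.  2.  7.  1.  3.  5.  6.  2.  4.  1.  8.  5.  7.]
 [10.  6.  8.  8.  7.  1.  6.  1.  7.  6.  2.  2.  3.  4.  4.]
 [ 5.  6.  6. 10.  6.  5.  4. 10.  3.  5.  7.  6.  9.  9.  6.]
 [ 4.  6.  7. 10.  8.  8.  4.  3. 11. 38. 54. 55. 52.  5.  7.]
 [ 6.  9.  1.  5.  4.  6.  8.  8. 28. 52. 52. 52. 55. 13.  6.]
 [ 8.  5.  2.  7.  5.  6.  1. 13. 31. 51. 52. 53. 53.  8.  3.]
 [-2.  8. 10.  9.  4.  8.  8. 16. 20. 41. 52. 55. 53.  7.  9.]
 [ 7.  3.  3.  7.  7.  8.  4. 12. 12. 16. 16.  6.  7.  8.  7.]
 [14. 10.  8.  9.  7.  8. 11. 14. 17. 16. 15.  6. 10.  7.  5.]
 [12.  9.  3.  8. 11.  6. 16. 19. 15. 14.  9.  7. 10.  7.  6.]
 [ 1.  8.  7.  5.  9.  7. 19. 19. 16. 14. 11.  6. 11. 12.  7.]
 [ 9.  2.  6.  6.  6. 20. 14. 16. 19. 20. 10.  8.  6.  6.  6.]
 [ 5. 11.  4.  9.  3. 15. 22. 18. 12.  9.  4. 10. 12. 13.  4.]
 [ 9. 11. 12. 10. 12. 17. 17. 21. 14.  7.  3.  5. 12.  5. 14.]
 [ 9. 11.  6. 33. 51. 51. 53. 18.  3.  6.  7.  7.  8.  9.  8.]
 [ 8. 11. 14. 43. 46. 52. 51. 52. 46.  6. 10.  9. 10. 10. 16.]
 [ 8.  8. 23. 48. 49. 11. 32. 50. 52. 50. 10.  8. 10. 13. 11.]
 [10. 11. 29. 51. 48. 14. 14.
[... 1867 characters left out ...]
  84.   84.  115.  120.  114.   88.   80.   84.   79.   81.   72.   78.   -2.   11.]
 [   0.   49.   78.   78.   79.   77.   78.   73.   90.  122.   85.   81.   77.   79.   78.   76.   79.   73.   -0.    3.]
 [   4.   48.   72.   78.   70.   72.   75.   77.   78.   74.   75.   76.   75.   78.   76.   75.   80.   74.    7.   -1.]
 [  -1.   48.   72.   74.   69.   74.   71.   74.   78.   75.   72.   72.   72.   70.   73.   76.   71.   67.   -1.   -1.]
 [   5.   48.   68.   76.   70.   73.   71.   71.   72.   71.   69.   65.   72.   76.   73.   72.   73.   64.    4.   -6.]
 [  -1.   52.   65.   71.   64.   70.   69.   71.   66.   70.   70.   69.   71.   73.   69.   74.   72.   48.    4.    2.]]
```

View pics/crop0.png

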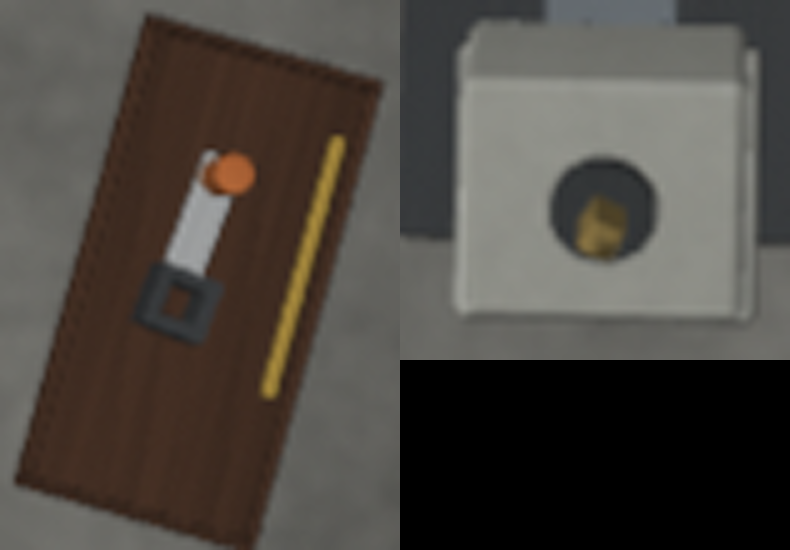

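The crop confirms it. The tray crank's hub top is near px (420.6,275.5), its grip top near (432,250), with heights of about 50 and 53 mm. The shoulder disc is at about px (304,245) and the brass shaft leans toward the robot. Next I'll measure these.

```bash
cat >> h.py <<'E'
def cloud(n,d):
    K,D,o,M=cam(n); v,u=np.mgrid[0:480,0:640]
    q=cv2.undistortPoints(np.stack([u,v],-1).reshape(-1,1,2).astype(float),K,D)[:,0]
    return (o+(np.c_[q,np.ones(len(q))]*d.reshape(-1,1))@M.T).reshape(480,640,3)
E
python3 - <<'E'
from h import *
np.set_printoptions(precision=2,suppress=True,linewidth=200)
z=np.load('last_top.npz'); im,d=z['im'],z['d']; C=cloud('top',d)
m=(C[...,2]>36)&(C[...,2]<70)
for name,(u0,u1,v0,v1) in dict(hub=(408,430,264,290),grip=(422,440,240,258)).items():
    s=np.zeros((480,640),np.uint8); s[v0:v1,u0:u1]=m[v0:v1,u0:u1]*255
    h=cv2.convexHull(cv2.findNonZero(s)); rc=cv2.minAreaRect(h); print(name,rc,np.median(C[s>0],0), atz('top',*rc[0],46 if name=='hub' else 54))
hsv=cv2.cvtColor(im,cv2.COLOR_BGR2HSV)
# orange grip top in colour
# tray outline
# gearbox plane
P=C[226:254,283:326].reshape(-1,3); 
w=P[(P[:,2]>60)&(P[:,2]<112)]
for k in range(6):
    c=w.mean(0); n=np.linalg.svd(w-c,full_matrices=False)[2][2]; n*=np.sign(n[2]); e=(w-c)@n; w=w[abs(e)<max(2*np.std(e),3)] if k<5 else w
print('plane',n,c,np.degrees(np.arccos(n[2])),np.degrees(np.arctan2(n[1],n[0])))
# shoulder disc dark or brass
s=((im.max(2)<90)|((hsv[...,1]>90)))
S=np.zeros((480,640),np.uint8); S[232:258,290:318]=s[232:258,290:318]*255
S=cv2.morphologyEx(S,cv2.MORPH_OPEN,np.ones((3,3)))
ct=max(cv2.findContours(S,0,1)[0],key=cv2.contourArea); print('disc',cv2.minEnclosingCircle(ct),cv2.fitEllipse(ct),atz('top',*cv2.fitEllipse(ct)[0],95))
# laptop yaw via minAreaRect of points above 60 behind
L=np.zeros((480,640),np.uint8); L[95:195,235:380]=((C[...,2]>50)&(C[...,2]<140))[95:195,235:380]*255
rc=cv2.minAreaRect(cv2.convexHull(cv2.findNonZero(cv2.morphologyEx(L,cv2.MORPH_OPEN,np.ones((5,5)))))); b=cv2.boxPoints(rc); print('lap',b,[atz('top',*q,115)for q in b], np.median(C[110:170,260:350,2]))
t=np.zeros((480,640),np.uint8); t[205:335,380:470]=((im[...,2].astype(int)-im[...,0]>18))[205:335,380:470]*255
rc=cv2.minAreaRect(cv2.convexHull(cv2.findNonZero(cv2.morphologyEx(t,cv2.MORPH_OPEN,np.ones((3,3)))))); print('tray',[atz('top',*q,14)for q in cv2.boxPoints(rc)])
# scene crops
a=np.load('last_scene.npz')['im']; a=cv2.resize(a[200:280,295:375],None,fx=7,fy=7,interpolation=cv2.INTER_CUBIC); cv2.imwrite('pics/scr.png',a)
E
```

```text
hub ((421.123291015625, 274.6712341308594), (13.576773643493652, 13.10860824584961), 20.556045532226562) [ 501.   -202.58   46.42] [ 501.65 -202.75   46.  ]
grip ((431.0, 249.0), (8.0, 8.0), 90.0) [ 556.98 -223.35   54.38] [ 557.22 -223.64   54.  ]
plane [-0.51  0.01  0.86] [577.98  51.53  94.79] 30.624080237447146 179.35061825975887
disc ((303.5, 244.5), 8.860122680664062) ((303.5012512207031, 244.33836364746094), (16.16098976135254, 17.225004196166992), 85.27857208251953) [565.63  52.49  95.  ]
lap [[248.52 185.63]
 [250.13 100.13]
 [364.09 102.28]
 [362.48 187.78]] [array([687.6 , 166.82, 115.  ]), array([869.41, 164.36, 115.  ]), array([864.2 , -75.97, 115.  ]), array([682.51, -71.25, 115.  ])] 73.85806934457594
tray [array([ 420.39, -131.89,   14.  ]), array([ 629.41, -193.6 ,   14.  ]), array([ 598.66, -300.33,   14.  ]), array([ 390.35, -237.62,   14.  ])]
```

View pics/scr.png

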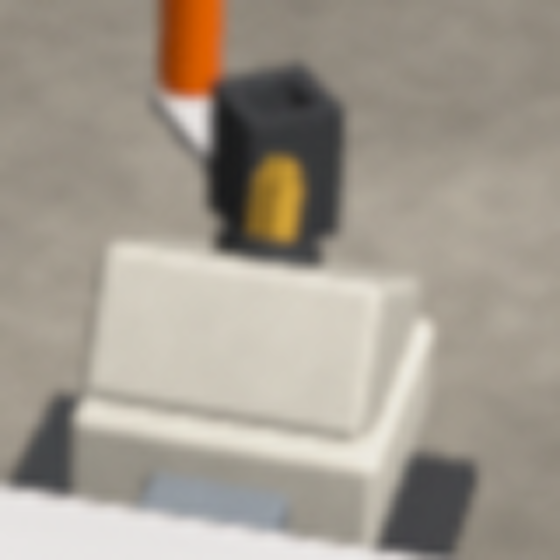

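```bash
cat >> h.py <<'E'
# ---- commanded pose bookkeeping: cmd.npz holds p(mm),R
import os
def getcmd():
    if os.path.exists('cmd.npz'): z=np.load('cmd.npz'); return z['p'],R.from_quat(z['q'])
    return np.array([300.752,604.313,253.308]),R.from_quat([0.228849847,0.973461360,0,0])
def setcmd(row):  # apply a played row (m,deg)
    p,q=getcmd(); np.savez('cmd.npz',p=p+q.apply(np.array(row[:3])*1000),q=(q*R.from_rotvec(np.radians(row[3:6]))).as_quat())
def row(p,q):
    p0,q0=getcmd(); return np.r_[np.round(q0.inv().apply(np.array(p)-p0)/1000,4),np.round(np.degrees((q0.inv()*q).as_rotvec()),2)]
def tool(x,z):   # tool orientation from approx x and exact z
    z=np.array(z,float);z/=np.linalg.norm(z);x=np.array(x,float);x-=z*(x@z);x/=np.linalg.norm(x)
    return R.from_matrix(np.c_[x,np.cross(z,x),z])
E
python3 - <<'E'
from h import *
a=np.radians(159.5)
q=tool([np.cos(a),np.sin(a),0],[0,0,-1])
print(row([501.3,-202.7,253.3],q),row([501.3,-202.7,120],q))
E
```

```text
[-0.5391 -0.6331  0.      0.      0.     -5.96  ] [-0.5391 -0.6331  0.1333  0.      0.     -5.96  ]
```

Request:
{"api": "play_rows", "payload": {
  "plan": [
    [-0.539, -0.633, 0, 0, 0, -6, -1],
    [-0.539, -0.633, 0, 0, 0, -6, -1],
    [-0.539, -0.633, 0, 0, 0, -6, -1],
    [-0.539, -0.633, 0, 0, 0, -6, -1],
    [-0.539, -0.633, 0, 0, 0, -6, -1],
    [-0.539, -0.633, 0, 0, 0, -6, -1],
    [-0.539, -0.633, 0, 0, 0, -6, -1],
    [-0.539, -0.633, 0, 0, 0, -6, -1],
    [-0.539, -0.633, 0, 0, 0, -6, -1],
    [-0.539, -0.633, 0, 0, 0, -6, -1],
    [-0.539, -0.633, 0, 0, 0, -6, -1],
    [-0.539, -0.633, 0, 0, 0, -6, -1],
    [-0.539, -0.633, 0, 0, 0, -6, -1],
    [-0.539, -0.633, 0, 0, 0, -6, -1],
    [-0.539, -0.633, 0.09, 0, 0, -6, -1],
    [-0.539, -0.633, 0.133, 0, 0, -6, -1],
    [-0.539, -0.633, 0.133, 0, 0, -6, -1],
    [-0.539, -0.633, 0.133, 0, 0, -6, -1],
    [-0.539, -0.633, 0.133, 0, 0, -6, -1]
  ]
}}

```text
time_s: 2.48
tcp_pos: [502.9, -203.1, 122.7]
eef_rot: [0.178, 0.984, -0.0, 0.002]
ft_force: [-0.5, -0.3, 0.1]
width: 85.3
grip_force: 0.0
```

```bash
cat > fit.py <<'E'
from h import *
def axis_frame(th,yaw):
    z=R.from_euler('z',yaw,degrees=True).apply([-.5,0,3**.5/2]); Q=tool(R.from_euler('z',yaw,degrees=True).apply([1,0,0]),z)
    return Q*R.from_euler('z',-th,degrees=True)   # clockwise seen from tip
def faces():
    sq=np.array([[1,1],[-1,1],[-1,-1],[1,-1]])
    a,b,c=[np.c_[sq*w,[h]*4] for w,h in((6,0),(6,20),(3,28))]
    F=[]
    for i in range(4):
        j=(i+1)%4; F+= [np.array([a[i],a[j],b[j],b[i]]),np.array([b[i],b[j],c[j],c[i]])]
    return F+[c]
def masks(n,seat,Q,box,ss=8):
    u0,u1,v0,v1=box; o=cam(n)[2]; ms=[]
    for f in faces():
        W=seat+Q.apply(f); nn=np.cross(W[1]-W[0],W[2]-W[0])
        mid=W.mean(0); nn*=np.sign(nn@(mid-(seat+Q.apply([0,0,12.])))) 
        if nn@(o-mid)<=0: continue
        p=(proj(n,W)-[u0,v0]+.5)*ss-.5
        m=np.zeros(((v1-v0)*ss,(u1-u0)*ss),np.uint8); cv2.fillConvexPoly(m,np.round(p*16).astype(int),255,shift=4)
        m=cv2.GaussianBlur(m.astype(np.float32)/255,(0,0),ss*.6)
        ms.append(cv2.resize(m,(u1-u0,v1-v0),interpolation=cv2.INTER_AREA).ravel())
    return np.array(ms)
if __name__=='__main__':
    from scipy.optimize import nnls
    B={'scene':(326,344,216,240),'top':(290,318,232,260)}
    I={}
    for n,b in B.items():
        im=np.load('last_%s.npz'%n)['im'].astype(float); I[n]=(im[...,2]-im[...,0])[b[2]:b[3],b[0]:b[1]].ravel()
        I[n]-=np.median(I[n])
    for n in B:
        out=[]
        for th in range(0,90,6):
            best=(1e9,)
            for dx in range(-9,7,3):
                for dy in range(-6,7,3):
                    s=np.array([565+dx,52.4+dy,95]); m=masks(n,s,axis_frame(th,-1),B[n])
                    c,e=nnls(m.T,I[n]); best=min(best,(e,s[0],s[1],tuple(np.round(c))))
            out.append((round(best[0]),th)+best[1:])
        for o in sorted(out)[:15]: print(n,o)
E
python3 fit.py
```

```text
scene (153, 30, np.float64(565.0), np.float64(55.4), (np.float64(138.0), np.float64(120.0), np.float64(100.0), np.float64(117.0), np.float64(114.0)))
scene (154, 36, np.float64(565.0), np.float64(55.4), (np.float64(136.0), np.float64(120.0), np.float64(97.0), np.float64(117.0), np.float64(109.0)))
scene (158, 24, np.float64(565.0), np.float64(55.4), (np.float64(140.0), np.float64(121.0), np.float64(104.0), np.float64(119.0), np.float64(107.0)))
scene (160, 42, np.float64(565.0), np.float64(55.4), (np.float64(135.0), np.float64(121.0), np.float64(94.0), np.float64(117.0), np.float64(109.0)))
scene (167, 18, np.float64(565.0), np.float64(55.4), (np.float64(144.0), np.float64(122.0), np.float64(107.0), np.float64(121.0), np.float64(107.0)))
scene (173, 48, np.float64(565.0), np.float64(55.4), (np.float64(134.0), np.float64(122.0), np.float64(93.0), np.float64(116.0), np.float64(112.0)))
scene (182, 12, np.float64(565.0), np.float64(55.4), (np.float64(151.0), np.float64(125.0), np.float64(111.0), np.float64(123.0), np.float64(105.0)))
scene (192, 54, np.float64(565.0), np.float64(55.4), 
[... 951 characters left out ...]
, np.float64(165.0), np.float64(114.0)))
scene (337, 78, np.float64(562.0), np.float64(55.4), (np.float64(137.0), np.float64(112.0), np.float64(232.0), np.float64(236.0), np.float64(0.0)))Traceback (most recent call last):
  File "fit.py", line 36, in <module>
    s=np.array([565+dx,52.4+dy,95]); m=masks(n,s,axis_frame(th,-1),B[n])
                                       ~~~~~^^^^^^^^^^^^^^^^^^^^^^^^^^^^
  File "fit.py", line 13, in masks
    u0,u1,v0,v1=box; o=cam(n)[2]; ms=[]
                       ~~~^^^
  File "h.py", line 7, in cam
    p=cams.camera_params(n); K=np.array(p['camera_matrix'],float).reshape(3,3);D=np.array(p['D'],float)
ValueError: time passes only in moves, steps and waits
```

```bash
sed -i 's/^def cam(n)/import functools\n@functools.lru_cache\ndef cam(n)/' h.py
sed -i 's/for n in B:/for n in ["top"]:/; s/\[:15\]/[:6]/; s/range(-9,7,3)/range(-4,5,2)/; s/range(-6,7,3)/range(-2,5,2)/' fit.py
python3 fit.py 2>&1 | tail -8
```

```text
top (124, 24, np.float64(563.0), np.float64(52.4), (np.float64(62.0), np.float64(56.0), np.float64(0.0), np.float64(29.0), np.float64(50.0), np.float64(25.0)))
top (126, 18, np.float64(563.0), np.float64(52.4), (np.float64(74.0), np.float64(53.0), np.float64(5.0), np.float64(30.0), np.float64(52.0), np.float64(24.0)))
top (126, 30, np.float64(563.0), np.float64(52.4), (np.float64(55.0), np.float64(59.0), np.float64(0.0), np.float64(28.0), np.float64(47.0), np.float64(25.0)))
top (129, 36, np.float64(563.0), np.float64(52.4), (np.float64(50.0), np.float64(61.0), np.float64(0.0), np.float64(27.0), np.float64(44.0), np.float64(25.0)))
top (131, 12, np.float64(563.0), np.float64(52.4), (np.float64(103.0), np.float64(49.0), np.float64(13.0), np.float64(31.0), np.float64(53.0), np.float64(23.0)))
top (135, 42, np.float64(563.0), np.float64(52.4), (np.float64(46.0), np.float64(63.0), np.float64(0.0), np.float64(26.0), np.float64(40.0), np.float64(26.0)))
```

Request:
{"api": "play_rows", "payload": {
  "plan": [
    [0, 0, 0, 0, 0, 0, -1]
  ]
}}

```text
time_s: 2.6
tcp_pos: [502.5, -202.9, 122.3]
eef_rot: [0.178, 0.984, 0.0, 0.002]
ft_force: [-0.2, 0.1, -0.7]
width: 85.1
grip_force: 0.0
```

Request:
{"api": "play_rows", "payload": {
  "plan": [
    [0, 0, 0.04, 0, 0, 0, -0.4],
    [0, 0, 0.06, 0, 0, 0, -0.4],
    [0, 0, 0.074, 0, 0, 0, -0.4],
    [0, 0, 0.087, 0, 0, 0, -0.4],
    [0, 0, 0.087, 0, 0, 0, -0.4],
    [0, 0, 0.087, 0, 0, 0, -0.4]
  ]
}}

```text
time_s: 3.35
tcp_pos: [501.7, -202.8, 33.8]
eef_rot: [0.178, 0.984, -0.0, 0.0]
ft_force: [0.1, 0.4, -0.5]
width: 59.7
grip_force: 0.0
```

```bash
python3 - <<'E'
from h import *
setcmd([-0.539, -0.633, 0.133, 0, 0, -6]); setcmd([0,0,.087,0,0,0])
print(getcmd()[0])
a,_=look('scene'); t,_=look('top')
o=np.zeros((480,800,3),np.uint8)
o[:,:400]=cv2.resize(a[170:266,190:270],(400,480),interpolation=cv2.INTER_CUBIC)
o[:,400:]=cv2.resize(t[215:311,385:465],(400,480),interpolation=cv2.INTER_CUBIC)
cv2.imwrite('pics/grasp.png',o)
E
```

```text
[ 501.25943752 -202.53690395   33.308     ]
```

View pics/grasp.png

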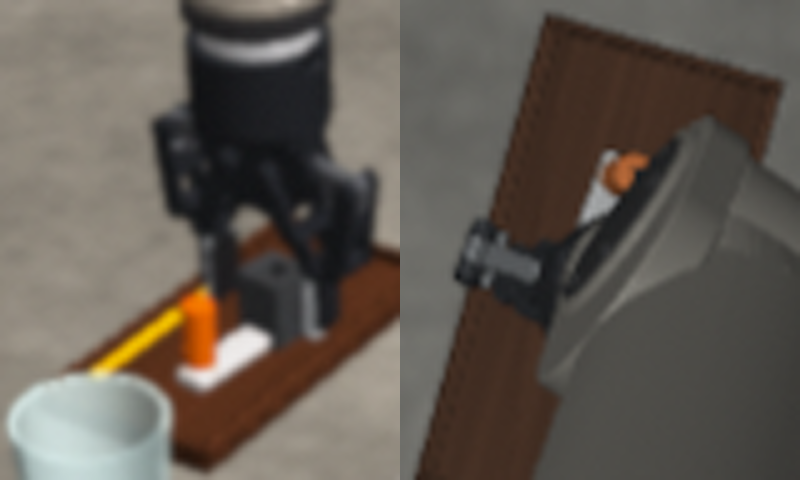

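The left panel shows the fingers at (215,265) and (315,300) on either side of the hub at (275,300), so I'll close and lift.

Request:
{"api": "play_rows", "payload": {
  "plan": [
    [0, 0, 0, 0, 0, 0, 0.2],
    [0, 0, 0, 0, 0, 0, 0.6],
    [0, 0, 0, 0, 0, 0, 0.6],
    [0, 0, 0, 0, 0, 0, 0.6],
    [0, 0, 0, 0, 0, 0, 0.6],
    [0, 0, 0, 0, 0, 0, 0.6],
    [0, 0, -0.03, 0, 0, 0, 0.6],
    [0, 0, -0.09, 0, 0, 0, 0.6],
    [0, 0, -0.15, 0, 0, 0, 0.6],
    [0, 0, -0.19, 0, 0, 0, 0.6],
    [0, 0, -0.19, 0, 0, 0, 0.6],
    [0, 0, -0.19, 0, 0, 0, 0.6]
  ],
  "newtons": 40
}}

```text
time_s: 4.95
tcp_pos: [500.4, -202.0, 222.1]
eef_rot: [0.178, 0.984, 0.0, -0.001]
ft_force: [0.2, -0.7, -2.6]
width: 27.3
grip_force: 39.8
```

```bash
cat >> h.py <<'E'
from fit import axis_frame
SEAT=np.array([564,53.5,95]); YAW=-1
def shaftpose(h,off=(0,0),th=29,seat=SEAT):   # hub underside h mm above seat; off in tool x,y mm
    Q=axis_frame(th,YAW); X=Q.as_matrix(); q=tool(-X[:,0],-X[:,2])
    return seat+X[:,2]*(h+27.8)+q.apply([off[0],off[1],0]),q
E
python3 - <<'E'
from h import *
setcmd([0,0,-.19,0,0,0])
print(r.state()['joint_pos'])
for h in(90,45): print(h,shaftpose(h)[0],list(row(*shaftpose(h))))
E
```

```text
[-0.15762855  0.31481552  0.52354437  1.93907427 -0.19315871  0.93859749
  1.67364638]
90 [505.10897076  54.52794674 197.01779257] [np.float64(0.0862), np.float64(0.2422), np.float64(0.0263), np.float64(-12.33), np.float64(-27.39), np.float64(9.32)]
45 [527.6055439   54.13526759 158.0466494 ] [np.float64(0.065), np.float64(0.2497), np.float64(0.0653), np.float64(-12.33), np.float64(-27.39), np.float64(9.32)]
```

Request:
{"api": "play_rows", "payload": {
  "plan": [
    [0.022, 0.06, 0.006, -3, -7, 2, 0.6],
    [0.043, 0.12, 0.013, -6, -14, 5, 0.6],
    [0.065, 0.18, 0.02, -9, -21, 7, 0.6],
    [0.0862, 0.2422, 0.0263, -12.33, -27.39, 9.32, 0.6],
    [0.0862, 0.2422, 0.0263, -12.33, -27.39, 9.32, 0.6],
    [0.0862, 0.2422, 0.0263, -12.33, -27.39, 9.32, 0.6],
    [0.075, 0.246, 0.045, -12.33, -27.39, 9.32, 0.6],
    [0.065, 0.2497, 0.0653, -12.33, -27.39, 9.32, 0.6],
    [0.065, 0.2497, 0.0653, -12.33, -27.39, 9.32, 0.6],
    [0.065, 0.2497, 0.0653, -12.33, -27.39, 9.32, 0.6],
    [0.065, 0.2497, 0.0653, -12.33, -27.39, 9.32, 0.6]
  ]
}}

```text
time_s: 6.32
tcp_pos: [526.8, 53.2, 157.1]
eef_rot: [0.251, 0.933, 0.062, 0.25]
ft_force: [0.5, 0.7, -1.8]
width: 27.3
grip_force: 40.0
```

```bash
python3 - <<'E'
from h import *
setcmd([0.065, 0.2497, 0.0653, -12.33, -27.39, 9.32])
np.set_printoptions(precision=3,suppress=True)
s=r.state(); print(s['joint_pos'],s['tcp_pos'],getcmd()[0]); print(R.from_quat(s['eef_rot']).as_matrix()[:,2],getcmd()[1].as_matrix()[:,2], np.degrees((R.from_quat(s['eef_rot']).inv()*getcmd()[1]).magnitude()))
a,_=look('scene'); t,_=look('top')
o=np.zeros((560,800,3),np.uint8)
o[:,:400]=cv2.resize(a[175:259,305:365],(400,560),interpolation=cv2.INTER_CUBIC)
o[:,400:]=cv2.resize(t[195:279,275:335],(400,560),interpolation=cv2.INTER_CUBIC)
cv2.imwrite('pics/above.png',o)
E
```

```text
[-0.363  0.212  0.055  2.351  1.082  0.172 -0.304] [526.806  53.224 157.128] [527.638  54.133 158.008]
[ 0.498 -0.01  -0.867] [ 0.5   -0.009 -0.866] 0.15281079187642838
```

View pics/above.png

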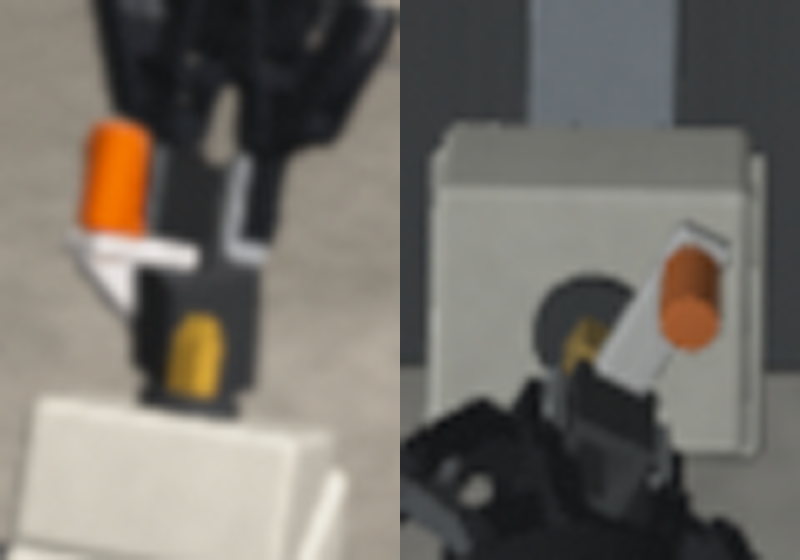

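```bash
cat > rel.py <<'E'
from h import *
from fit import masks,faces
np.set_printoptions(precision=2,suppress=True)
def hullmask(n,W,ss=16):
    m=np.zeros((480,640),np.float32); p=proj(n,W); u0,v0=(p.min(0)-4).astype(int); u1,v1=(p.max(0)+5).astype(int)
    k=np.zeros(((v1-v0)*ss,(u1-u0)*ss),np.uint8); cv2.fillConvexPoly(k,cv2.convexHull(np.round(((p-[u0,v0]+.5)*ss-.5)*16).astype(np.int32)),255,shift=4)
    m[v0:v1,u0:u1]=cv2.resize(k.astype(np.float32)/255,(u1-u0,v1-v0),interpolation=cv2.INTER_AREA); return m
def cen(w): 
    v,u=np.mgrid[0:480,0:640]; return np.array([(u*w).sum(),(v*w).sum()])/w.sum()
def grip_res(n,org,Qc):
    im=np.load('last_%s.npz'%n)['im'].astype(float); s=np.clip(im[...,2]-im[...,0]-45,0,None)
    hue=(im[...,1]-im[...,0])/(im[...,2]-im[...,0]+1)
    a=np.linspace(0,2*np.pi,40); W=np.vstack([np.c_[60+9*np.cos(a),9*np.sin(a),a*0+h] for h in(10,48)])
    m=hullmask(n,org+Qc.apply(W)); box=cv2.dilate((m>0).astype(np.uint8),np.ones((7,7)))
    s=np.minimum(s,60)/60*box*(hue<.55)
    return cen(s)-cen(m), s.sum(), m.sum()
if __name__=='__main__':
    s=r.state(); Q=R.from_quat(s['eef_rot']); X=Q.as_matrix(); Qc=R.from_matrix(np.c_[-X[:,0],X[:,1],-X[:,2]])
    org=s['tcp_pos']+X[:,2]*27.8; gm=org+Qc.apply([60,0,29])
    for n in('scene','top'):
        e=grip_res(n,org,Qc); J=np.array([(proj(n,gm+d)-proj(n,gm))[0] for d in X.T*1.]).T   # px per mm along tool axes
        print(n,e,'J tool xyz',J)
    print('hub axis offset from shaft, tool axes',Q.inv().apply(org-SEAT), org, Q.inv().apply(-(SEAT-org)))
E
python3 rel.py
```

```text
scene (array([0.71, 0.58]), np.float64(159.25), np.float32(121.75)) J tool xyz [[ 0.27  0.31 -0.06]
 [ 0.04  0.05  0.41]]
top (array([0.76, 1.6 ]), np.float64(79.61666666666667), np.float32(138.61719)) J tool xyz [[-0.25 -0.44  0.  ]
 [ 0.4  -0.23 -0.22]]
hub axis offset from shaft, tool axes [  0.22  -0.18 -45.09] [541.22  53.85 133.91] [  0.22  -0.18 -45.09]rel.py:12: RuntimeWarning: divide by zero encountered in divide
  hue=(im[...,1]-im[...,0])/(im[...,2]-im[...,0]+1)
rel.py:12: RuntimeWarning: invalid value encountered in divide
  hue=(im[...,1]-im[...,0])/(im[...,2]-im[...,0]+1)
```

```bash
python3 - <<'E'
import re
s=open('rel.py').read()
a=s.index("s=np.clip(im"); b=s.index("    a=np.linspace")
s=s[:a]+"hsv=cv2.cvtColor(im.astype(np.uint8),cv2.COLOR_BGR2HSV).astype(float)\n"+b"".decode()+s[b:]
s=s.replace("s=np.minimum(s,60)/60*box*(hue<.55)","s=np.clip((hsv[...,1]-60)/80,0,1)*box*(hsv[...,0]<17)")
open('rel.py','w').write(s)
E
python3 rel.py; python3 - <<'E'
from h import *
hsv=cv2.cvtColor(np.load('last_top.npz')['im'],cv2.COLOR_BGR2HSV); 
for k in (0,1): print(hsv[228:252,312:326,k])
E
```

```text
scene (array([0.77, 0.25]), np.float64(174.18750000000003), np.float32(121.75)) J tool xyz [[ 0.27  0.31 -0.06]
 [ 0.04  0.05  0.41]]
top (array([1.17, 0.77]), np.float64(112.6875), np.float32(138.61719)) J tool xyz [[-0.25 -0.44  0.  ]
 [ 0.4  -0.23 -0.22]]
hub axis offset from shaft, tool axes [  0.22  -0.18 -45.09] [541.22  53.85 133.91] [  0.22  -0.18 -45.09]
[[38 34 38 30 35 38 30 35 30 34 34 34 34 34]
 [34 38 30 34 45 75 60 45 38 35 39 34 34 34]
 [34 34 34 38 90 80 75 60 90 45 42 40 34 34]
 [34 34 35 60 20 13 13 12 17 60 45 50 36 30]
 [34 34 40 10 10 10 11 11 10 12 60 75 30 34]
 [34 42 12  9 11 11 11 11 12 10 10 60 38 34]
 [34 25 10 11 11 11 11 11 11 12 11 19 35 34]
 [38 15 10 11 11 11 11 12 12 11 11 18 30 34]
 [60 13 11 11 11 11 11 11 12 12 12 17 34 30]
 [90 14 11 11 11 11 11 11 12 12 12 19 30 30]
 [90 15 11 11 11 11 11 11 12 12 12 18 34 34]
 [70 13 12 11 11 11 11 11 11 11 12 18 30 34]
 [60 11 12 11 11 11 11 11 11 12 12 18 34 30]
 [60 11 12 11 11 11 11 11 11 11 11 19 34 34]
 [60 10 12 11 11 11 11 11 11 11 11 19 34 34]
 [75 11 11 11 11 11 11 11 11 11 11 19 38 34]
 [75 14 11 11 
[... 1063 characters left out ...]
8 151 178 178 178 177 179 176 176 101  35  14  13]
 [  2  29 154 179 178 179 178 178 178 178 122  35  14  13]
 [  2  32 156 178 180 179 179 178 178 178 138  33  12  13]
 [  3  32 133 178 179 180 178 179 180 178 127  36  14  13]
 [  3  26 120 179 179 178 179 178 180 178 115  25  14  11]
 [  2   7  63 165 179 179 180 179 179 156  75  15  12  11]
 [  2   2  16  66 158 178 178 179 156  86  27  14  12  13]
 [  2   3   2   9  45  71 103  94  51  27  14  12  14  13]
 [  2   3   4   8  12  18  27  27  14  14  12  14  14  13]
 [  2   3   6  13  14  12  14  14  14  12  14  14  14  11]
 [  2   4  10  14  12  14  12  14  12  14  12  12  12  13]
 [  4   8  15  12  12  14  12  12  14  12  12  10  12  11]]
```

The picture shows the hub in hand directly up-axis of the brass shaft (top panel (585,345), scene panel (195,355)). The relative offset is about 1 mm against 4.5 mm of clearance at the tip. I'll ease on in steps.

Request:
{"api": "play_rows", "payload": {
  "plan": [
    [0, 0.0007, 0.008, 0, 0, 0, 0.6],
    [0, 0.0007, 0.014, 0, 0, 0, 0.6],
    [0, 0.0007, 0.018, 0, 0, 0, 0.6],
    [0, 0.0007, 0.022, 0, 0, 0, 0.6],
    [0, 0.0007, 0.025, 0, 0, 0, 0.6],
    [0, 0.0007, 0.028, 0, 0, 0, 0.6],
    [0, 0.0007, 0.028, 0, 0, 0, 0.6]
  ]
}}

```text
time_s: 7.3
tcp_pos: [541.9, 54.7, 133.9]
eef_rot: [0.25, 0.933, 0.063, 0.251]
ft_force: [-0.6, -0.0, -1.5]
width: 27.4
grip_force: 40.1
```

```bash
cat > st.py <<'E'
import sys
from h import *
np.set_printoptions(precision=2,suppress=True)
if len(sys.argv)>1: setcmd(eval(sys.argv[1]))
s=r.state(); Q=R.from_quat(s['eef_rot']); p,q=getcmd()
print('err meas-cmd tool',Q.inv().apply(s['tcp_pos']-p),'rot',np.degrees((q.inv()*Q).as_rotvec()),'F tool',Q.inv().apply(s['ft_force']),'M tool',Q.inv().apply(s['wrist_torque']))
print('hub rel seat (tool)',Q.inv().apply(s['tcp_pos']-SEAT)+[0,0,27.8],'q',s['joint_pos'],'w',s['width'])
E
python3 st.py "[0,.0007,.028,0,0,0]"
```

```text
err meas-cmd tool [0.14 0.2  0.04] rot [-0.01  0.01 -0.03] F tool [ 1.07 -0.66  0.98] M tool [ 0.28  0.68 -0.03]
hub rel seat (tool) [  0.14   0.91 -16.91] q [-0.26  0.29 -0.05  2.33  1.43  0.17 -0.64] w 27.381949862313007
```

Request:
{"api": "play_rows", "payload": {
  "plan": [
    [0, 0, 0.003, 0, 0, 0, 0.6],
    [0, 0, 0.006, 0, 0, 0, 0.6],
    [0, 0, 0.009, 0, 0, 0, 0.6],
    [0, 0, 0.012, 0, 0, 0, 0.6],
    [0, 0, 0.012, 0, 0, 0, 0.6]
  ]
}}

```text
time_s: 7.92
tcp_pos: [548.1, 54.5, 123.3]
eef_rot: [0.25, 0.933, 0.063, 0.251]
ft_force: [0.2, 2.0, -2.0]
width: 27.6
grip_force: 40.1
```

```bash
python3 st.py "[0,0,.012,0,0,0]"
```

```text
err meas-cmd tool [0.06 0.14 0.24] rot [-0.01  0.02 -0.01] F tool [1.71 1.29 1.79] M tool [0.05 0.66 0.03]
hub rel seat (tool) [ 0.06  0.86 -4.71] q [-0.24  0.32 -0.07  2.32  1.57  0.18 -0.78] w 27.56397279186529
```

Request:
{"api": "play_rows", "payload": {
  "plan": [
    [0, 0, 0.0015, 0, 0, 0, 0.6],
    [0, 0, 0.003, 0, 0, 0, 0.6],
    [0, 0, 0.004, 0, 0, 0, 0.6],
    [0, 0, 0.0045, 0, 0, 0, 0.6],
    [0, 0, 0.0045, 0, 0, 0, 0.6]
  ]
}}

```text
time_s: 8.55
tcp_pos: [550.3, 54.5, 119.7]
eef_rot: [0.25, 0.933, 0.063, 0.251]
ft_force: [2.0, 1.6, -3.1]
width: 27.4
grip_force: 40.1
```

```bash
python3 st.py "[0,0,.0045,0,0,0]"
```

```text
err meas-cmd tool [-0.02  0.16  0.03] rot [-0.01  0.   -0.01] F tool [0.63 1.48 3.68] M tool [-0.08  0.65  0.06]
hub rel seat (tool) [-0.03  0.87 -0.42] q [-0.23  0.33 -0.08  2.32  1.62  0.18 -0.82] w 27.383087704653178
```

Request:
{"api": "play_rows", "payload": {
  "plan": [
    [0, 0, 0.0005, 0, 0, 0, 0.6],
    [0, 0, 0.001, 0, 0, 0, 0.6],
    [0, 0, 0.0015, 0, 0, 0, 0.6],
    [0, 0, 0.0015, 0, 0, 0, 0.6]
  ]
}}

```text
time_s: 9.05
tcp_pos: [550.8, 54.5, 118.7]
eef_rot: [0.25, 0.933, 0.063, 0.251]
ft_force: [-5.1, 1.9, 5.4]
width: 27.6
grip_force: 41.2
```

```bash
python3 st.py "[0,0,.0015,0,0,0]"
```

```text
err meas-cmd tool [ 0.01  0.13 -0.37] rot [-0.03 -0.02 -0.  ] F tool [ 2.44  0.7  -7.22] M tool [ 0.14  0.78 -0.05]
hub rel seat (tool) [-0.01  0.86  0.68] q [-0.23  0.33 -0.08  2.32  1.63  0.18 -0.83] w 27.63082712675076
```

Request:
{"api": "play_rows", "payload": {
  "plan": [
    [0, 0, -0.0007, 0, 0, 0, 0.3],
    [0, 0, -0.0007, 0, 0, 0, 0],
    [0, 0, -0.0007, 0, 0, 0, -0.4],
    [0, 0, -0.0007, 0, 0, 0, -0.4],
    [0, 0, -0.0007, 0, 0, 0, -0.4],
    [0, 0, -0.03, 0, 0, 0, -0.4],
    [0, 0, -0.08, 0, 0, 0, -0.4],
    [0, 0, -0.14, 0, 0, 0, -0.4],
    [0, 0, -0.14, 0, 0, 0, -0.4],
    [0, 0, -0.14, 0, 0, 0, -0.4]
  ]
}}

```text
time_s: 10.3
tcp_pos: [481.1, 55.8, 242.4]
eef_rot: [0.25, 0.932, 0.064, 0.253]
ft_force: [-0.4, -0.2, 0.7]
width: 59.9
grip_force: 0.0
```

```bash
python3 st.py "[0,0,-.14,0,0,0]"; python3 - <<'E'
from h import *
a,_=look('scene'); t,_=look('top')
o=np.zeros((560,800,3),np.uint8)
o[:,:400]=cv2.resize(a[175:259,305:365],(400,560),interpolation=cv2.INTER_CUBIC)
o[:,400:]=cv2.resize(t[195:279,275:335],(400,560),interpolation=cv2.INTER_CUBIC)
cv2.imwrite('pics/home.png',o)
E
```

```text
err meas-cmd tool [-1.23  1.01 -2.35] rot [-0.19 -0.23  0.07] F tool [-0.07 -0.19 -0.77] M tool [ 0.21  0.41 -0.02]
hub rel seat (tool) [  -1.92    2.26 -141.29] q [-0.06 -0.02 -0.29  2.34  0.53  0.37  0.24] w 59.86744416200441
```

View pics/home.png

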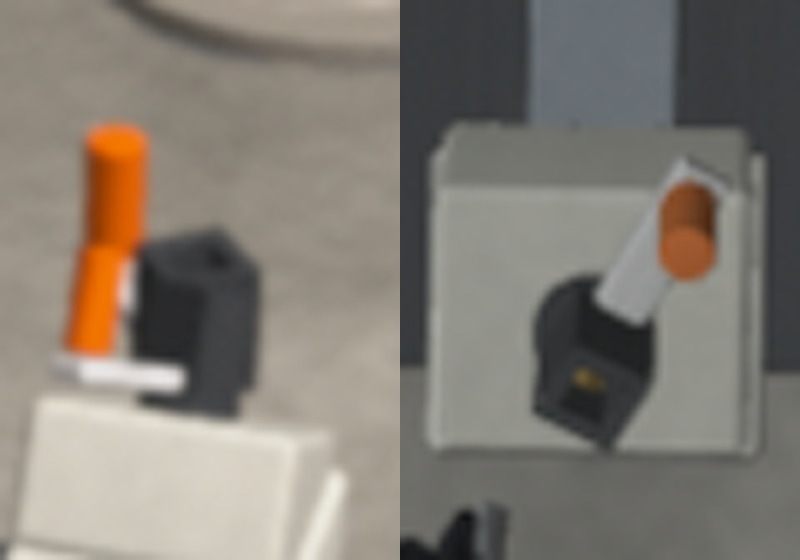

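The crank sits home on the shaft: the top panel shows the hub at (595,390) with brass in its hole and the grip at (690,250). Next I'll fit the crank angle and plan the grip grasp.

```bash
cat > ang.py <<'E'
from h import *
from rel import grip_res
import warnings; warnings.filterwarnings('ignore')
def Qcr(th): return axis_frame(th,YAW)
def fitang(seat,names=('top','scene'),ths=range(10,50,2)):
    for n in names:
        b=min((np.hypot(*grip_res(n,seat,Qcr(t))[0]),t) for t in ths); print(n,b,grip_res(n,seat,Qcr(b[1])))
# tool-down pose gripping the grip at height hg (along axis) with tool yaw: y along riser y, tilt in deg toward shaft axis
def gpose(th,hg=34,seat=None,tilt=0,rad=60):
    seat=SEAT if seat is None else seat
    P=seat+Qcr(th).apply([rad,0,hg]); yaw=R.from_euler('z',YAW,degrees=True)
    z=yaw.apply([np.sin(np.radians(tilt)),0,-np.cos(np.radians(tilt))]); q=tool(yaw.apply([-1,0,0]),z)
    return P-z*3,q
E
python3 - <<'E'
from ang import *
fitang(SEAT)
t=np.load('last_top.npz')
S=SEAT+shaftpose(0)[1].apply([0,.4,0]); print(S)
for th in(29,119,209,299): print(th,gpose(th)[0])
p,q=gpose(29); print(list(row(p+[0,0,110],q)))
E
```

```text
top (np.float64(0.36230572795020516), 30) (array([0.13, 0.34]), np.float64(102.71249999999999), np.float32(128.0625))
scene (np.float64(2.325098715506319), 28) (array([ 0.64, -2.24]), np.float64(164.225), np.float32(122.15234))
[564.17  53.85  95.1 ]
29 [591.93  23.92 153.68]
119 [520.9    1.77 112.9 ]
209 [502.07  83.67 101.21]
299 [573.11 105.83 141.99]
[np.float64(-0.1094), np.float64(0.0267), np.float64(0.0349), np.float64(7.59), np.float64(29.35), np.float64(-28.33)]
```

Request:
{"api": "play_rows", "payload": {
  "plan": [
    [-0.03, 0.007, 0, 2, 7.5, -7, -0.1],
    [-0.06, 0.014, 0.01, 4, 15, -14, -0.1],
    [-0.085, 0.02, 0.02, 6, 22, -21, -0.1],
    [-0.1094, 0.0267, 0.0349, 7.59, 29.35, -28.33, -0.1],
    [-0.1094, 0.0267, 0.0349, 7.59, 29.35, -28.33, -0.1],
    [-0.1094, 0.0267, 0.0349, 7.59, 29.35, -28.33, -0.1],
    [-0.1094, 0.0267, 0.0349, 7.59, 29.35, -28.33, -0.1],
    [-0.1094, 0.0267, 0.0349, 7.59, 29.35, -28.33, -0.1]
  ]
}}

```text
time_s: 11.4
tcp_pos: [591.0, 23.8, 263.4]
eef_rot: [0.009, 1.0, -0.0, 0.0]
ft_force: [-0.5, -0.3, 0.1]
width: 46.9
grip_force: 0.0
```

```bash
python3 st.py "[-0.1094, 0.0267, 0.0349, 7.59, 29.35, -28.33]"; python3 - <<'E'
from ang import *
print(list(row(*gpose(30))))
E
```

```text
err meas-cmd tool [ 0.96 -0.16  0.29] rot [ 0.05 -0.02  0.06] F tool [ 0.45 -0.31 -0.08] M tool [-0.01  0.    0.04]
hub rel seat (tool) [ -27.59  -29.34 -140.55] q [ 0.02  0.34 -0.21  1.74  0.08  1.07  1.34] w 46.885314622150354
[np.float64(0.0005), np.float64(-0.0009), np.float64(0.1103), np.float64(0.0), np.float64(0.0), np.float64(0.0)]
```

Request:
{"api": "play_rows", "payload": {
  "plan": [
    [0, -0.001, 0.05, 0, 0, 0, -0.1],
    [0, -0.001, 0.075, 0, 0, 0, -0.1],
    [0, -0.001, 0.095, 0, 0, 0, -0.1],
    [0, -0.001, 0.11, 0, 0, 0, -0.1],
    [0, -0.001, 0.11, 0, 0, 0, -0.1],
    [0, -0.001, 0.11, 0, 0, 0, 0.4],
    [0, -0.001, 0.11, 0, 0, 0, 0.8],
    [0, -0.001, 0.11, 0, 0, 0, 0.8],
    [0, -0.001, 0.11, 0, 0, 0, 0.8],
    [0, -0.001, 0.11, 0, 0, 0, 0.8]
  ],
  "newtons": 20
}}

```text
time_s: 12.65
tcp_pos: [592.3, 22.6, 154.2]
eef_rot: [0.009, 1.0, -0.0, 0.001]
ft_force: [-0.6, -1.1, 4.7]
width: 17.5
grip_force: 21.8
```

```bash
python3 st.py "[0,-.001,.11,0,0,0]"; python3 - <<'E'
from ang import *
a,_=look('scene'); t,_=look('top')
o=np.zeros((560,800,3),np.uint8)
o[:,:400]=cv2.resize(a[155:267,295:375],(400,560),interpolation=cv2.INTER_CUBIC)
o[:,400:]=cv2.resize(t[183:295,265:345],(400,560),interpolation=cv2.INTER_CUBIC)
cv2.imwrite('pics/gg.png',o)
p,q=getcmd(); S=SEAT+shaftpose(0)[1].apply([0,.4,0])
tr=q.inv().apply(np.array([gpose(30+t,seat=S)[0]-gpose(30,seat=S)[0] for t in range(0,361,10)]))/1000
print([[round(float(x),4) for x in w] for w in tr])
E
```

```text
err meas-cmd tool [-0.43 -0.3  -0.53] rot [ 0.01 -0.06  0.02] F tool [ 0.54 -1.07 -4.72] M tool [ 0.24  0.13 -0.03]
hub rel seat (tool) [-28.96 -30.37 -31.37] q [ 0.01  0.46 -0.2   1.84  0.12  0.85  1.31] w 17.48300751441693
[[0.0, 0.0, 0.0], [0.0052, -0.0086, 0.003], [0.0116, -0.016, 0.0067], [0.019, -0.022, 0.011], [0.0272, -0.0264, 0.0157], [0.036, -0.0291, 0.0208], [0.045, -0.03, 0.026], [0.054, -0.0291, 0.0312], [0.0628, -0.0264, 0.0362], [0.071, -0.022, 0.041], [0.0784, -0.016, 0.0453], [0.0848, -0.0086, 0.049], [0.09, 0.0, 0.052], [0.0938, 0.0095, 0.0542], [0.0962, 0.0196, 0.0555], [0.097, 0.03, 0.056], [0.0962, 0.0404, 0.0555], [0.0938, 0.0505, 0.0542], [0.09, 0.06, 0.052], [0.0848, 0.0686, 0.049], [0.0784, 0.076, 0.0453], [0.071, 0.082, 0.041], [0.0628, 0.0864, 0.0362], [0.054, 0.0891, 0.0312], [0.045, 0.09, 0.026], [0.036, 0.0891, 0.0208], [0.0272, 0.0864, 0.0157], [0.019, 0.082, 0.011], [0.0116, 0.076, 0.0067], [0.0052, 0.0686, 0.003], [-0.0, 0.06, 0.0], [-0.0038, 0.0505, -0.0022], [-0.0062, 0.0404, -0.0036], [-0.007, 0.03, -0.004], [-0.0062, 0.0196, -0.0036], [-0.0038, 0.0095, -0.0022], [-0.0, -0.0, -0.0]]
```

View pics/gg.png

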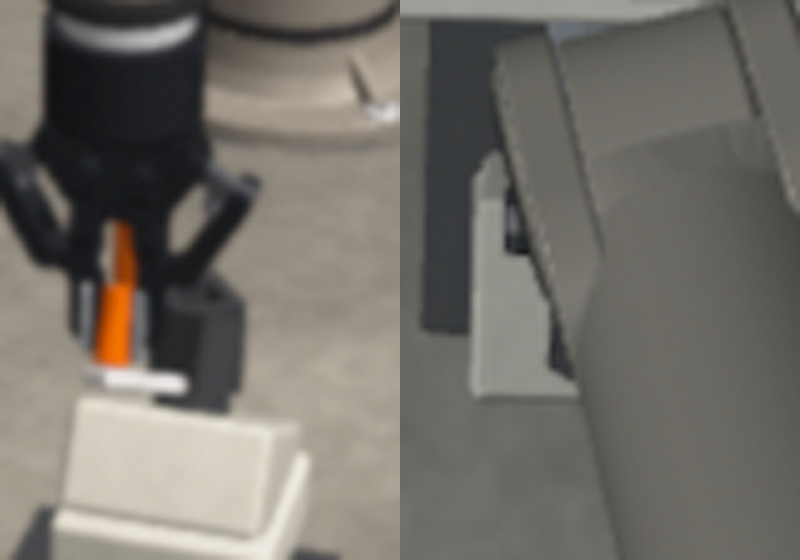

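The grip at (117,320) is held between the pads. There is a slight 5 N push downward, so I'll re-grip 2 mm higher and start winding.

Request:
{"api": "play_rows", "payload": {
  "plan": [
    [0, 0, 0, 0, 0, 0, 0.3],
    [0, 0, -0.002, 0, 0, 0, 0.3],
    [0, 0, -0.002, 0, 0, 0, 0.3],
    [0, 0, -0.002, 0, 0, 0, 0.8],
    [0, 0, -0.002, 0, 0, 0, 0.8],
    [0, 0, -0.002, 0, 0, 0, 0.8],
    [0.0025, -0.0044, -0.0005, 0, 0, 0, 0.8],
    [0.0052, -0.0086, 0.001, 0, 0, 0, 0.8],
    [0.0083, -0.0125, 0.0028, 0, 0, 0, 0.8],
    [0.0116, -0.016, 0.0047, 0, 0, 0, 0.8],
    [0.0152, -0.0192, 0.0068, 0, 0, 0, 0.8],
    [0.019, -0.022, 0.009, 0, 0, 0, 0.8],
    [0.0272, -0.0264, 0.0137, 0, 0, 0, 0.8],
    [0.0272, -0.0264, 0.0137, 0, 0, 0, 0.8]
  ]
}}

```text
time_s: 14.5
tcp_pos: [563.2, -2.1, 139.3]
eef_rot: [0.008, 1.0, 0.001, -0.001]
ft_force: [0.1, 5.1, -2.5]
width: 17.4
grip_force: 22.5
```

```bash
python3 st.py "[0.0272,-.0264,.0137,0,0,0]"; python3 - <<'E'
from ang import *
p,q=getcmd(); S=SEAT+shaftpose(0)[1].apply([0,.4,0])
G=lambda t:gpose(70+t,seat=S)[0]
for t in range(0,171,10): print([round(float(x),4) for x in q.inv().apply(G(t)-G(0))/1000],end=',')
E
```

```text
err meas-cmd tool [1.07 0.86 0.64] rot [-0.06  0.07 -0.05] F tool [-0.   5.1  2.5] M tool [-1.22  0.06 -0.03]
hub rel seat (tool) [ -0.09 -55.56 -16.6 ] q [ 0.05  0.44 -0.2   1.92  0.12  0.8   1.34] w 17.403851922379165
[0.0, 0.0, 0.0],[0.0087, -0.0027, 0.0051],[0.0178, -0.0036, 0.0103],[0.0268, -0.0027, 0.0155],[0.0355, 0.0, 0.0205],[0.0438, 0.0044, 0.0253],[0.0512, 0.0104, 0.0295],[0.0576, 0.0178, 0.0332],[0.0628, 0.0264, 0.0362],[0.0666, 0.0359, 0.0384],[0.0689, 0.046, 0.0398],[0.0697, 0.0564, 0.0403],[0.0689, 0.0668, 0.0398],[0.0666, 0.0769, 0.0384],[0.0628, 0.0864, 0.0362],[0.0576, 0.095, 0.0332],[0.0512, 0.1023, 0.0295],[0.0437, 0.1083, 0.0253],
```

Request:
{"api": "play_rows", "payload": {
  "plan": [
    [0.0087, -0.0027, 0.0051, 0, 0, 0, 0.8],
    [0.0178, -0.0036, 0.0103, 0, 0, 0, 0.8],
    [0.0268, -0.0027, 0.0155, 0, 0, 0, 0.8],
    [0.0355, 0, 0.0205, 0, 0, 0, 0.8],
    [0.0438, 0.0044, 0.0253, 0, 0, 0, 0.8],
    [0.0438, 0.0044, 0.0253, 0, 0, 0, 0.8]
  ]
}}

```text
time_s: 15.25
tcp_pos: [522.5, 3.8, 115.6]
eef_rot: [0.008, 1.0, 0.001, 0.003]
ft_force: [4.2, 6.0, 0.9]
width: 17.0
grip_force: 22.8
```

```bash
python3 st.py; python3 st.py "[0.0438, 0.0044, 0.0253,0,0,0]"; python3 - <<'E'
from ang import *
p,q=getcmd(); S=SEAT+shaftpose(0)[1].apply([0,.4,0])
G=lambda t:gpose(120+t,seat=S)[0]
for t in range(0,181,10): print([round(float(x),4) for x in q.inv().apply(G(t)-G(0))/1000],end=',')
E
```

```text
err meas-cmd tool [42.05  6.08 24.18] rot [-0.11 -0.3  -0.09] F tool [-4.08  6.05 -0.84] M tool [-1.4  -0.77 -0.02]
hub rel seat (tool) [ 40.65 -50.31   6.91] q [ 0.04  0.42 -0.2   2.03  0.13  0.7   1.31] w 17.04761596060543
err meas-cmd tool [-1.87  1.65 -0.9 ] rot [-0.11 -0.3  -0.09] F tool [-4.08  6.05 -0.84] M tool [-1.4  -0.77 -0.02]
hub rel seat (tool) [ 40.65 -50.31   6.91] q [ 0.04  0.42 -0.2   2.03  0.13  0.7   1.31] w 17.04761596060543
[0.0, 0.0, 0.0],[0.0074, 0.006, 0.0043],[0.0138, 0.0134, 0.008],[0.019, 0.022, 0.011],[0.0228, 0.0314, 0.0132],[0.0252, 0.0415, 0.0145],[0.026, 0.052, 0.015],[0.0252, 0.0624, 0.0145],[0.0228, 0.0725, 0.0132],[0.019, 0.082, 0.011],[0.0138, 0.0905, 0.008],[0.0074, 0.0979, 0.0043],[-0.0, 0.1039, 0.0],[-0.0082, 0.1083, -0.0047],[-0.017, 0.111, -0.0098],[-0.026, 0.112, -0.015],[-0.035, 0.111, -0.0202],[-0.0438, 0.1083, -0.0253],[-0.052, 0.1039, -0.03],
```

Request:
{"api": "play_rows", "payload": {
  "plan": [
    [0.0074, 0.006, 0.0043, 0, 0, 0, 0.8],
    [0.0138, 0.0134, 0.008, 0, 0, 0, 0.8],
    [0.019, 0.022, 0.011, 0, 0, 0, 0.8],
    [0.0228, 0.0314, 0.0132, 0, 0, 0, 0.8],
    [0.0252, 0.0415, 0.0145, 0, 0, 0, 0.8],
    [0.026, 0.052, 0.015, 0, 0, 0, 0.8],
    [0.0252, 0.0624, 0.0145, 0, 0, 0, 0.8],
    [0.0228, 0.0725, 0.0132, 0, 0, 0, 0.8],
    [0.019, 0.082, 0.011, 0, 0, 0, 0.8],
    [0.019, 0.082, 0.011, 0, 0, 0, 0.8]
  ]
}}

```text
time_s: 16.5
tcp_pos: [503.5, 84.6, 103.8]
eef_rot: [0.009, 1.0, -0.0, 0.0]
ft_force: [3.5, -2.9, 0.6]
width: 17.1
grip_force: 22.8
```

```bash
python3 st.py "[0.019, 0.082, 0.011,0,0,0]"; python3 - <<'E'
from ang import *
p,q=getcmd(); S=SEAT+shaftpose(0)[1].apply([0,.4,0])
G=lambda t:gpose(210+t,seat=S)[0]
for t in range(0,181,10): print([round(float(x),4) for x in q.inv().apply(G(t)-G(0))/1000],end=',')
E
```

```text
err meas-cmd tool [-0.5   0.07 -0.11] rot [ 0.02 -0.04 -0.02] F tool [-3.57 -2.85 -0.63] M tool [ 0.62 -0.94  0.02]
hub rel seat (tool) [61.03 30.02 18.97] q [-0.11  0.42 -0.21  2.06  0.14  0.67  1.13] w 17.069505071198734
[0.0, 0.0, 0.0],[-0.0052, 0.0086, -0.003],[-0.0116, 0.016, -0.0067],[-0.019, 0.022, -0.011],[-0.0272, 0.0264, -0.0157],[-0.036, 0.0291, -0.0208],[-0.045, 0.03, -0.026],[-0.054, 0.0291, -0.0312],[-0.0628, 0.0264, -0.0362],[-0.071, 0.022, -0.041],[-0.0784, 0.016, -0.0453],[-0.0848, 0.0086, -0.049],[-0.09, -0.0, -0.052],[-0.0938, -0.0095, -0.0542],[-0.0962, -0.0196, -0.0555],[-0.097, -0.03, -0.056],[-0.0962, -0.0404, -0.0555],[-0.0938, -0.0505, -0.0542],[-0.09, -0.06, -0.052],
```

Going smoothly with small forces. Next is 210°→390°.

Request:
{"api": "play_rows", "payload": {
  "plan": [
    [-0.0052, 0.0086, -0.003, 0, 0, 0, 0.8],
    [-0.0116, 0.016, -0.0067, 0, 0, 0, 0.8],
    [-0.019, 0.022, -0.011, 0, 0, 0, 0.8],
    [-0.0272, 0.0264, -0.0157, 0, 0, 0, 0.8],
    [-0.036, 0.0291, -0.0208, 0, 0, 0, 0.8],
    [-0.045, 0.03, -0.026, 0, 0, 0, 0.8],
    [-0.054, 0.0291, -0.0312, 0, 0, 0, 0.8],
    [-0.0628, 0.0264, -0.0362, 0, 0, 0, 0.8],
    [-0.071, 0.022, -0.041, 0, 0, 0, 0.8],
    [-0.071, 0.022, -0.041, 0, 0, 0, 0.8]
  ]
}}

```text
time_s: 17.75
tcp_pos: [576.9, 106.4, 146.3]
eef_rot: [0.009, 1.0, 0.001, 0.003]
ft_force: [1.8, 6.7, 2.9]
width: 17.7
grip_force: 23.0
```

```bash
python3 st.py "[-0.071, 0.022, -0.041,0,0,0]"; python3 - <<'E'
from ang import *
p,q=getcmd(); S=SEAT+shaftpose(0)[1].apply([0,.4,0])
G=lambda t:gpose(300+t,seat=S)[0]
for t in range(0,181,10): print([round(float(x),4) for x in q.inv().apply(G(t)-G(0))/1000],end=',')
E
```

```text
err meas-cmd tool [-2.58  1.2  -1.59] rot [-0.15 -0.29  0.02] F tool [-1.73  6.69 -2.9 ] M tool [-1.09 -0.39 -0.04]
hub rel seat (tool) [-12.26  53.26 -23.28] q [-0.12  0.46 -0.21  1.86  0.13  0.83  1.15] w 17.6899350470535
[0.0, 0.0, 0.0],[-0.0074, -0.006, -0.0043],[-0.0138, -0.0134, -0.008],[-0.019, -0.022, -0.011],[-0.0228, -0.0314, -0.0132],[-0.0252, -0.0415, -0.0145],[-0.026, -0.052, -0.015],[-0.0252, -0.0624, -0.0145],[-0.0228, -0.0725, -0.0132],[-0.019, -0.082, -0.011],[-0.0138, -0.0905, -0.008],[-0.0074, -0.0979, -0.0043],[0.0, -0.1039, -0.0],[0.0082, -0.1083, 0.0047],[0.017, -0.111, 0.0098],[0.026, -0.112, 0.015],[0.035, -0.111, 0.0202],[0.0438, -0.1083, 0.0253],[0.052, -0.1039, 0.03],
```

Request:
{"api": "play_rows", "payload": {
  "plan": [
    [-0.0074, -0.0056, -0.0043, 0, 0, 0, 0.8],
    [-0.0138, -0.0128, -0.008, 0, 0, 0, 0.8],
    [-0.019, -0.0214, -0.011, 0, 0, 0, 0.8],
    [-0.0228, -0.0308, -0.0132, 0, 0, 0, 0.8],
    [-0.0252, -0.0409, -0.0145, 0, 0, 0, 0.8],
    [-0.026, -0.0514, -0.015, 0, 0, 0, 0.8],
    [-0.0252, -0.0618, -0.0145, 0, 0, 0, 0.8],
    [-0.0228, -0.0719, -0.0132, 0, 0, 0, 0.8],
    [-0.019, -0.0814, -0.011, 0, 0, 0, 0.8],
    [-0.019, -0.0814, -0.011, 0, 0, 0, 0.8],
    [-0.0138, -0.0899, -0.008, 0, 0, 0, 0.8],
    [-0.0074, -0.0973, -0.0043, 0, 0, 0, 0.8],
    [0, -0.1033, 0, 0, 0, 0, 0.8],
    [0.0082, -0.1077, 0.0047, 0, 0, 0, 0.8],
    [0.017, -0.1104, 0.0098, 0, 0, 0, 0.8],
    [0.026, -0.1114, 0.015, 0, 0, 0, 0.8],
    [0.035, -0.1104, 0.0202, 0, 0, 0, 0.8],
    [0.0438, -0.1077, 0.0253, 0, 0, 0, 0.8],
    [0.052, -0.1033, 0.03, 0, 0, 0, 0.8],
    [0.052, -0.1033, 0.03, 0, 0, 0, 0.8]
  ]
}}

```text
time_s: 20.25
tcp_pos: [520.8, 5.1, 114.7]
eef_rot: [0.008, 1.0, 0.001, 0.001]
ft_force: [4.0, 5.1, 1.0]
width: 16.8
grip_force: 22.8
```

```bash
python3 st.py "[0.052, -0.1033, 0.03,0,0,0]"; python3 - <<'E'
from ang import *
im,d=look('top'); C=cloud('top',d); print('laptop z',np.median(C[110:170,260:350,2]))
E
```

```text
err meas-cmd tool [-0.25  2.21 -0.02] rot [-0.12 -0.12 -0.14] F tool [-3.92  5.14 -0.94] M tool [-1.09 -0.8  -0.02]
hub rel seat (tool) [ 42.38 -49.01   7.91] q [ 0.03  0.42 -0.2   2.03  0.12  0.7   1.31] w 16.771225631412445
laptop z 91.8751572674771
```

Request:
{"api": "play_rows", "payload": {
  "plan": [
    [0.0074, 0.006, 0.0043, 0, 0, 0, 0.8],
    [0.0138, 0.0134, 0.008, 0, 0, 0, 0.8],
    [0.019, 0.022, 0.011, 0, 0, 0, 0.8],
    [0.0228, 0.0314, 0.0132, 0, 0, 0, 0.8],
    [0.0252, 0.0415, 0.0145, 0, 0, 0, 0.8],
    [0.026, 0.052, 0.015, 0, 0, 0, 0.8],
    [0.0252, 0.0624, 0.0145, 0, 0, 0, 0.8],
    [0.0228, 0.0725, 0.0132, 0, 0, 0, 0.8],
    [0.019, 0.082, 0.011, 0, 0, 0, 0.8],
    [0.0138, 0.0905, 0.008, 0, 0, 0, 0.8],
    [0.0074, 0.0979, 0.0043, 0, 0, 0, 0.8],
    [0, 0.1039, 0, 0, 0, 0, 0.8],
    [-0.0082, 0.1083, -0.0047, 0, 0, 0, 0.8],
    [-0.017, 0.111, -0.0098, 0, 0, 0, 0.8],
    [-0.026, 0.112, -0.015, 0, 0, 0, 0.8],
    [-0.035, 0.111, -0.0202, 0, 0, 0, 0.8],
    [-0.0438, 0.1083, -0.0253, 0, 0, 0, 0.8],
    [-0.052, 0.1039, -0.03, 0, 0, 0, 0.8],
    [-0.052, 0.1039, -0.03, 0, 0, 0, 0.8]
  ]
}}

```text
time_s: 22.68
tcp_pos: [576.8, 106.5, 146.2]
eef_rot: [0.009, 1.0, 0.001, 0.002]
ft_force: [2.0, 4.2, 2.2]
width: 17.2
grip_force: 22.9
```

```bash
python3 st.py "[-0.052, 0.1039, -0.03,0,0,0]"
```

```text
err meas-cmd tool [-2.42  0.72 -1.48] rot [-0.12 -0.26  0.03] F tool [-1.88  4.28 -2.17] M tool [-1.08 -0.35 -0.02]
hub rel seat (tool) [-12.07  53.36 -23.2 ] q [-0.13  0.46 -0.21  1.86  0.12  0.83  1.15] w 17.22082373358169
```

Request:
{"api": "play_rows", "payload": {
  "plan": [
    [-0.0074, -0.006, -0.0043, 0, 0, 0, 0.8],
    [-0.0138, -0.0134, -0.008, 0, 0, 0, 0.8],
    [-0.019, -0.022, -0.011, 0, 0, 0, 0.8],
    [-0.0228, -0.0314, -0.0132, 0, 0, 0, 0.8],
    [-0.0252, -0.0415, -0.0145, 0, 0, 0, 0.8],
    [-0.026, -0.052, -0.015, 0, 0, 0, 0.8],
    [-0.0252, -0.0624, -0.0145, 0, 0, 0, 0.8],
    [-0.0228, -0.0725, -0.0132, 0, 0, 0, 0.8],
    [-0.019, -0.082, -0.011, 0, 0, 0, 0.8],
    [-0.0138, -0.0905, -0.008, 0, 0, 0, 0.8],
    [-0.0138, -0.0905, -0.008, 0, 0, 0, 0.8],
    [-0.0138, -0.0905, -0.008, 0, 0, 0, 0.8]
  ]
}}

```text
time_s: 24.18
tcp_pos: [586.0, 14.1, 152.3]
eef_rot: [0.009, 1.0, -0.001, -0.001]
ft_force: [2.1, -3.8, 3.3]
width: 17.4
grip_force: 23.0
```

```bash
python3 st.py "[-0.0138, -0.0905, -0.008,0,0,0]"; python3 - <<'E'
from ang import *
im,d=look('top'); C=cloud('top',d); print('laptop z',[np.median(C[a:a+25,b:b+40,2]) for a in (105,145) for b in (256,315)], np.median(C[110:170,260:350,2]))
E
```

```text
err meas-cmd tool [ 0.6  -1.07  0.38] rot [0.07 0.08 0.04] F tool [-2.18 -3.79 -3.34] M tool [ 1.01 -0.53  0.02]
hub rel seat (tool) [-22.6  -39.09 -29.48] q [ 0.02  0.45 -0.19  1.85  0.11  0.85  1.32] w 17.39136757850013
laptop z [np.float64(103.33171526282854), np.float64(103.77371803433232), np.float64(103.60357930029863), np.float64(103.72324353703175)] 103.66710208056531
```

The platform is up about 29.8 mm, so I'll release and back off.

Request:
{"api": "play_rows", "payload": {
  "plan": [
    [0, 0, 0, 0, 0, 0, 0.5],
    [0, 0, 0, 0, 0, 0, 0.1],
    [0, 0, 0, 0, 0, 0, 0.1],
    [0, 0, 0, 0, 0, 0, 0.1],
    [0, 0, -0.02, 0, 0, 0, 0.1],
    [0, 0, -0.06, 0, 0, 0, 0.1],
    [0, 0, -0.11, 0, 0, 0, 0.1],
    [0, 0, -0.15, 0, 0, 0, 0.1],
    [0.06, 0, -0.2, 0, 0, 0, 0.1],
    [0.12, 0.1, -0.2, 0, 0, 0, 0.1],
    [0.12, 0.17, -0.2, 0, 0, 0, 0.1],
    [0.12, 0.23, -0.2, 0, 0, 0, 0.1],
    [0.12, 0.23, -0.2, 0, 0, 0, 0.1],
    [0.12, 0.23, -0.2, 0, 0, 0, 0.1]
  ]
}}

```text
time_s: 25.98
tcp_pos: [468.4, 252.6, 352.9]
eef_rot: [0.004, 1.0, 0.001, -0.0]
ft_force: [0.5, 0.0, 0.1]
width: 38.5
grip_force: 0.0
```

```bash
python3 - <<'E'
from ang import *
a,_=look('scene'); im,d=look('top'); C=cloud('top',d); print('laptop z',np.median(C[110:170,260:350,2]), r.state()['ft_force'])
o=np.zeros((560,800,3),np.uint8)
o[:,:400]=cv2.resize(a[155:267,295:375],(400,560),interpolation=cv2.INTER_CUBIC)
o[:,400:]=cv2.resize(im[195:279,275:335],(400,560),interpolation=cv2.INTER_CUBIC)
cv2.imwrite('pics/end.png',o)
for h in (0,3,6,10):
    Q=axis_frame(0,YAW); s=SEAT+Q.apply([0,0,h]); print(h); fitang(s,('top','scene'),range(20,62,2))
E
```

```text
laptop z 103.65807992004125 [-0.82 -0.79  0.5 ]
0
top (np.float64(0.3312811605612939), 44) (array([-0.25,  0.22]), np.float64(101.12499999999999), np.float32(127.9375))
scene (np.float64(2.0021031338209574), 40) (array([ 0.95, -1.76]), np.float64(159.7125), np.float32(120.640625))
3
top (np.float64(0.4931951217319977), 44) (array([-0.25, -0.42]), np.float64(101.12499999999999), np.float32(128.5625))
scene (np.float64(1.3788912916303389), 40) (array([ 0.97, -0.98]), np.float64(167.1375), np.float32(120.58594))
6
top (np.float64(0.644460383815673), 42) (array([ 0.49, -0.42]), np.float64(101.12499999999999), np.float32(129.35156))
scene (np.float64(0.9568974713179782), 38) (array([ 0.72, -0.63]), np.float64(182.875), np.float32(120.94141))
10
top (np.float64(1.37394947237413), 42) (array([ 0.49, -1.28]), np.float64(101.12499999999999), np.float32(130.16406))
scene (np.float64(0.3299970189662133), 34) (array([-0.04, -0.33]), np.float64(201.675), np.float32(121.18359))
```

View pics/end.png

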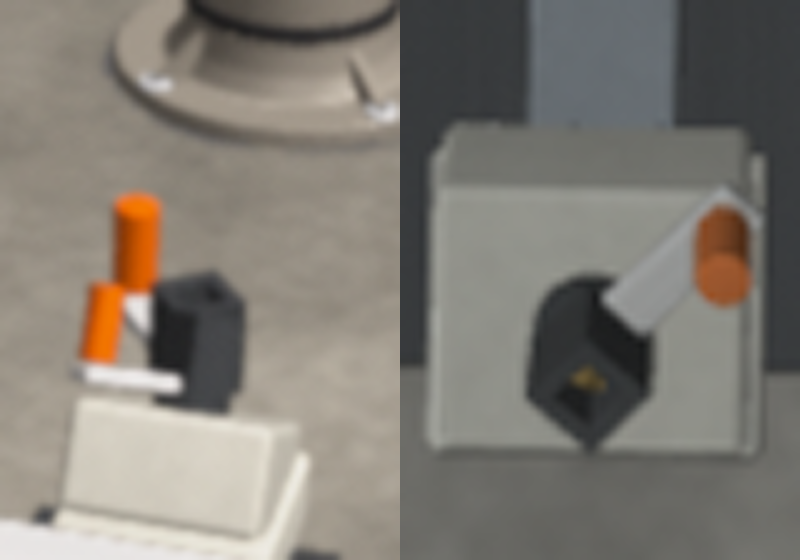

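The crank sits as it did when first seated: hub in the same place, brass visible in the hole at (585,380), and less than 1 mm change along the shaft. The gripper is clear, so I'm handing in.

```bash
python3 -c "
from workcell import r
print(r.close_job())"
```

```text
the job is handed in; nothing more can be done
None
```

The crank is fully home on the shaft and wound two turns clockwise; the platform measured about 29.8 mm up, the gripper has let go and is clear, and the job was handed in at about 26 s (no verdict was returned).

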